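# Clear the sampling counter: jars to their trays, loupe to its foam case

### The job

Clear up the herb counter after the sampling: stand the two loose red-lidded jars in the tray with the red-lidded jar and the two loose yellow-lidded jars in the tray with the yellow-lidded jar, so that each tray holds three upright jars flat on its floor. Press the metal loupe upright into the round cutout of the foam-lined case until it is fully home on the bottom. Set the glass down gently, without dropping it or knocking it over, and let go of everything.

Things in the scene. Friction and masses are not known exactly. Their poses are not given: they have to be found in the camera images.
- jar_red_a_mid (a point): centre (half-way up, 36 mm above its foot) of a loose round glass sample jar, 44 mm diameter, 72 mm high, about 0.17 kg, straight-sided, with a red lid and dark red dried berries inside; it starts upright somewhere on the counter; z is the jar's axis
- jar_red_b_mid (a point): centre (half-way up, 36 mm above its foot) of a loose round glass sample jar, 44 mm diameter, 72 mm high, about 0.17 kg, straight-sided, with a red lid and dark red dried berries inside; it starts upright somewhere on the counter; z is the jar's axis (twin of the other loose red-lidded jar; either free place will do)
- jar_yellow_a_mid (a point): centre (half-way up, 36 mm above its foot) of a loose round glass sample jar, 44 mm diameter, 72 mm high, about 0.17 kg, straight-sided, with a yellow lid and pale yellow dried flower buds inside; it starts upright somewhere on the counter; z is the jar's axis
- jar_yellow_b_mid (a point): centre (half-way up, 36 mm above its foot) of a loose round glass sample jar, 44 mm diameter, 72 mm high, about 0.17 kg, straight-sided, with a yellow lid and pale yellow dried flower buds inside; it starts upright somewhere on the counter; z is the jar's axis (twin of the other loose yellow-lidded jar; either free place will do)
- loupe_mid (a point): centre (half-way up, 26 mm above its foot) of a loose round stand magnifier: aluminium barrel with a black ribbed band and a pale blue lens on top, 40 mm diameter, 52 mm high, about 0.09 kg; it starts upright on the counter, lens up; z is its axis
- stock_red_mid (a point): centre (half-way up, 36 mm above its foot) of the red-lidded jar already standing in the red tray, same size (44 mm diameter, 72 mm high), loose, not fixed: it stands near the tray's +x end, at about (58, 0) mm in the tray's frame; z is its axis. It stays in the tray
- stock_yellow_mid (a point): centre (half-way up, 36 mm above its foot) of the yellow-lidded jar already standing in the yellow tray, same size (44 mm diameter, 72 mm high), loose, not fixed: it stands near the tray's +x end, at about (58, 0) mm in the tray's frame; z is its axis. It stays in the tray
- tray_red: low dark-wood tray (fixed) for the red-lidded jars, told by the red-lidded jar standing in it. Origin under its centre, x along it (away from the robot), y across, z up. Outside 196 x 76 mm, rim 14 high and 6 thick, felt floor 4 mm above the counter. Takes three jars in a row: one stands at about x = 58 mm, the free places are about (0, 0) and (-58, 0) mm
- tray_yellow: low dark-wood tray (fixed) for the yellow-lidded jars, told by the yellow-lidded jar standing in it. Origin under its centre, x along it (away from the robot), y across, z up. Outside 196 x 76 mm, rim 14 high and 6 thick, felt floor 4 mm above the counter. Takes three jars in a row: one stands at about x = 58 mm, the free places are about (0, 0) and (-58, 0) mm
- case_cutout (a point): round cutout in a charcoal-foam-lined case (fixed, blue cutout bottom): point on its axis at the foam's flat top, 36 mm up; x away from robot, z up. 24 mm deep, so the loupe home is 28 mm proud, its centre 2 mm above the point. Springy lips 36 mm apart, bevelled to 48 at the mouth; 3-12 N push it in, its weight does not. Case x +-50, y -90 to 40 mm; lid flat (13 mm high) beyond, at +x
There are look-alikes about, which are no part of the job. What is shaped like the tray_red but orange is not meant.

How it is judged:
By the outcome, as a careful person would: the job done as asked, in the order asked, and still so for the second after the job is handed in, with the robot touching nothing.
It also fails if it takes over 118 s, if anything falls off the work surface, if the arm or the gripper's body presses on something with over 40 N, if the wrist force passes 120 N, or if a joint passes its speed limit or range.

### The arm

A 6-joint arm with a two-finger parallel gripper is mounted at the origin on the work surface. World frame = base frame: x ahead of the robot, y to its left, z up, the work surface at z = 0. Lengths are in m, angles in rad, forces in N, time in s.
With the tool pointing down it reaches from about 0.225 to 0.875 m from the base axis. Payload 3.4 kg.
Tool frame: the origin (TCP) lies on the centre line of the jaws, within the pads' length; the fingertips stand 25 mm ahead of it and the grasp point (between the pads) lies 6 mm ahead of it (r.tip_extent is the distance from the TCP to the fingertips, in m); z points along the fingers, y is the line along which they close (so a half turn about z gives the same grasp; the last joint's range is limited). The gripper opens to 85 mm and grips with 20 to 120 N. Pads are 22 mm wide; open, the fingers measure 114 mm over their backs; the gripper's body (76 mm by 85 mm) begins 54 mm behind the grasp point. The pads swing forward as they close: fully open they stand 13 mm farther back than shut.
Start: joints at [-1.388, 0.276, 1.505, -0, 1.361, -0.121], TCP at [0.172, -0.549, 0.256] pointing down, gripper open.
Joint ranges: [-2.89, 2.89], [-0.75, 2.08], [0.22, 2.7], [-1.18, 4.32], [0.11, 2.71], [-2.7, 2.7]. Speed limits (rad/s): [2.57, 2.57, 3.14, 3.14, 3.14, 3.14].

### API

Orientations are given as a unit quaternion [x, y, z, w].
In Python, from station import get_obs, vision, workorder, r gives the robot as it stands.
- The arm moves only by the tool drive_tool, never from a script. Its argument "steps" is one flat list of numbers, 4 for each row, row after row: the shift along the tool's x, y, z in cm, then the turn about the tool's z in degrees. In form: [x, y, z, twist, x, y, z, twist, ...]. A call has exactly 5 rows; each row shifts and turns the commanded pose from where the row before left it, along the tool's axes as they then stand; what a row does not reach is not made up. A row lasts 1/10 s, in which the tool goes at most 50 mm and 8.59 degrees, less where a joint would pass 70% of its speed; a pose out of reach is approached as far as the arm can. A call with a gripper value outside its range is refused whole. "claw" is the opening, from 0 (shut) to 1 (fully open), set as the call begins (left out, the last holds). The fingers move at their own pace and stop on an object; "squeeze" is the grip in N (left out, the last holds). Time passes only in rows, so rows that do not move let the fingers close, or fill a call up. It gives the time, the measured TCP pose, the force, the opening and the grip force at its end, in the units of the state.
- get_obs(): the state, without advancing time (a new reading comes with each control period).
- vision.get_image(name): name is "scene" or "top" or "wrist"; returns (picture, depth): 420x560x3 uint8, blue, green, red; 420x560 float32, m along the optical axis (not along the pixel's ray), 0 where there is no reading.
- vision.get_calibration(name): a dict with "fx", "fy", "cx", "cy" (pixels), "R" (3x3) and "t" (3): a world point X has camera coordinates R X + t. Camera axes: x right, y down, z forward; pixel columns grow to the right and rows downward; lengths in m; the calibration is good to about 2 mm. A picture is of the moment at which its call begins: read the wrist's pose just before it. get_calibration takes no time and is no camera call; for the wrist camera it gives the pose at the moment of the call.
- workorder.finish_job(): hands the job in; it is judged then, once.
The state is a dict: "t": time; "joints": joint angles; "qvel": joint speeds; "joint_efforts": joint torques, N m; "tool_pos": TCP position; "ee_rot": TCP orientation; "force": force on the tool from outside, world axes, zero at the start; "torque": the same for the moment, N m; "gripper_width": finger opening in m; "grip_force": force on a finger pad.
Only numpy, scipy, OpenCV 4.12 (cv2) and the standard library are available. Lean on these libraries where they do the work, as an engineer would, in place of code of your own. Each camera call takes 0.05 s, during which the arm holds its last target. There are 200 camera calls.

## Working session

There is one attempt and no reset: what is moved stays moved. The work goes in short steps, Python scripts to look and compute and a tool call to move; the robot and the scene stay as the last step left them, time stands still between calls to the robot, and variables do not carry over. Pictures are saved under pics/ and viewed, at most 14 in all, crops included, and the job is handed in when it is done.

Besides the shell and the picture viewer there is one more tool, called after "Request:" by a JSON object that holds its "op" and its "data", one argument or row to a line. drive_tool: Moves the arm, as the interface text tells. Its arguments: {"type":"object","properties":{"steps":{"type":"array"},"claw":{"type":"number"},"squeeze":{"type":"number"}},"required":["steps"]}

```bash
mkdir -p pics; ls; python3 - <<'E'
from station import get_obs, vision, r
import cv2
for n in ["scene","top"]:
    im,d=vision.get_image(n); cv2.imwrite(f"pics/{n}0.png",im)
    import numpy as np; np.savez(f"{n}0.npz",im=im,d=d); print(n,vision.get_calibration(n))
o=get_obs(); print(o)
E
```

```text
pics
scene {'fx': 517.1638138624376, 'fy': 517.1638138624376, 'cx': 279.5938274765124, 'cy': 208.77151971908512, 'R': array([[ 0.88762313,  0.46025742,  0.01697887],
       [ 0.32185446, -0.59349499, -0.7376811 ],
       [-0.32944633,  0.66024753, -0.67493578]]), 't': array([-0.43706248, -0.09410454,  1.39717748])}
top {'fx': 413.32115621627634, 'fy': 413.32115621627634, 'cx': 280.86896998442995, 'cy': 207.87229664176908, 'R': array([[-0.02306636, -0.9996461 ,  0.01325223],
       [-0.99593361,  0.02182194, -0.08740736],
       [ 0.08708724, -0.01521451, -0.9960845 ]]), 't': array([-0.01037339,  0.47087896,  1.09126081])}
{'t': 0.1, 'joints': array([-1.38796904e+00,  2.76557589e-01,  1.50600195e+00,  3.36486973e-05,
        1.36068365e+00, -1.20982970e-01]), 'qvel': array([-0.00082717, -0.00012508, -0.00322301,  0.00025416, -0.0006997 ,
        0.00135815]), 'joint_efforts': array([ 1.68978928e-03, -4.17698157e+01, -2.46404564e+01, -1.65060437e-04,
        5.75768208e-03,  3.10531948e-05]), 'tool_pos': array([ 0.17195444, -0.54824901,  0.25551326]), 'ee_rot': array([ 9.88484781e-01,  1.51318063e-01, -9.07141163e-06, -8.25381515e-04]), 'force': array([ 0.60005297, -0.60183231,  0.13890409]), 'torque': array([ 0.04830089, -0.02840026,  0.00836914]), 'grip_force': 0.0, 'gripper_width': 0.08506961694341218}
```

View pics/top0.png

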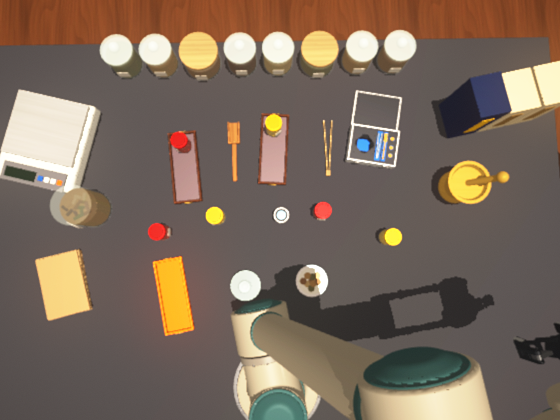

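View pics/scene0.png

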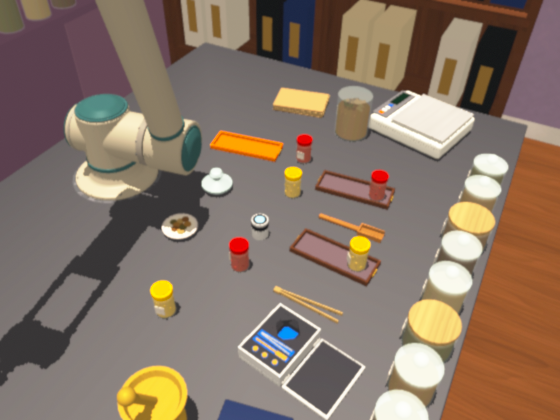

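Top view: loose red lids at (157,232) and (323,211), loose yellow lids at (214,216) and (393,237). The loupe is at (281,215), the red tray at (185,167), the yellow tray at (273,150) and the blue cutout at (363,145). The scene view agrees; the orange tray is a decoy.

```bash
cat > h.py <<'E'
import numpy as np, cv2
from station import vision
def cloud(d,c):
    v,u=np.mgrid[:d.shape[0],:d.shape[1]]
    P=np.dstack([(u-c['cx'])/c['fx']*d,(v-c['cy'])/c['fy']*d,d])
    return (P-c['t'])@c['R']
def ray(uv,c,z):
    uv=np.atleast_2d(np.array(uv,float))
    D=np.c_[(uv[:,0]-c['cx'])/c['fx'],(uv[:,1]-c['cy'])/c['fy'],np.ones(len(uv))]@c['R']
    C=-c['R'].T@c['t']; return C+D*((z-C[2])/D[:,2])[:,None]
def proj(X,c):
    p=np.atleast_2d(X)@c['R'].T+c['t']; return p[:,:2]/p[:,2:]*[c['fx'],c['fy']]+[c['cx'],c['cy']]
E
cat > m.py <<'E'
from h import *
for n in ["top","scene"]:
    f=np.load(n+"0.npz"); im,d=f['im'],f['d']; c=vision.get_calibration(n); P=cloud(d,c)
    hsv=cv2.cvtColor(im,cv2.COLOR_BGR2HSV); H,S,V=cv2.split(hsv)
    for nm,m in (("red",((H<6)|(H>174))&(S>200)&(V>90)),("yel",(H>24)&(H<33)&(S>200)&(V>120))):
        m=m&(np.abs(P[...,2]-.072)<.007)
        k,L,st,ce=cv2.connectedComponentsWithStats(m.astype(np.uint8))
        for i in range(1,k):
            if st[i,4]<60: continue
            ct=cv2.findContours((L==i).astype(np.uint8),0,1)[0][0][:,0]
            W=ray(ct,c,.072)[:,:2].astype(np.float32); cc,rr=cv2.minEnclosingCircle(W)
            print(n,nm,ce[i].round(1),st[i,4],"centroid",ray(ce[i],c,.072)[0,:2].round(4),"circ",np.round(cc,4),round(rr,4), "z",np.median(P[L==i][:,2]).round(4))
    if n=="top":
        # loupe
        m=(np.abs(P[...,2]-.052)<.006); u,v=(281,215); s=np.zeros_like(m); s[v-14:v+15,u-14:u+15]=1
        ys,xs=np.where(m&s); print("loupe",len(xs),ray([xs.mean(),ys.mean()],c,.052),np.ptp(P[m&s][:,0]),np.ptp(P[m&s][:,1]))
        for nm,(u0,u1,v0,v1) in dict(red=(160,210,122,212),yel=(250,298,105,195)).items():
            Z=P[...,2]; s=np.zeros_like(m); s[v0:v1,u0:u1]=1
            w=s&(H<15)|(s&(H>170)); w=w&s&(S>60)&(V>25)&(Z<.03)
            k,L,st,ce=cv2.connectedComponentsWithStats(w.astype(np.uint8)); i=1+st[1:,4].argmax()
            ct=cv2.findContours((L==i).astype(np.uint8),0,1)[0]
            W=ray(np.vstack(ct)[:,0],c,.014)[:,:2].astype(np.float32)
            print("tray",nm,st[i],cv2.minAreaRect(W))
        b=(H>95)&(H<115)&(S>150)&(V>100); s=np.zeros_like(m); s[130:162,350:373]=1
        ys,xs=np.where(b&s); print("blue",len(xs),xs.min(),xs.max(),ys.min(),ys.max(),ray([xs.mean(),ys.mean()],c,.012),ray([(xs.min()+xs.max())/2,(ys.min()+ys.max())/2],c,.012))
E
python3 m.py; python3 - <<'E'
import cv2
im=cv2.imread('pics/top0.png')[85:245,140:410]
cv2.imwrite('pics/topc.png',cv2.resize(im,(800,474),interpolation=cv2.INTER_CUBIC))
im=cv2.imread('pics/scene0.png')[110:400,210:410]
cv2.imwrite('pics/scenec.png',cv2.resize(im,(414,600),interpolation=cv2.INTER_CUBIC))
E
```

```text
top red [178.4 139.8] 204 centroid [0.6492 0.2417] circ [0.6499 0.2413] 0.0226 z 0.0759
top red [156.5 231.3] 215 centroid [0.4133 0.2973] circ [0.4132 0.297 ] 0.0214 z 0.0723
top yel [273.1 122.6] 179 centroid [ 0.69  -0.005] circ [ 0.6908 -0.0049] 0.0212 z 0.0757
loupe 177 [[ 0.45141946 -0.01892642  0.052     ]] 0.036981777216319844 0.03919078887807049
tray red [ 167  130   36   75 1738] ((0.5897077918052673, 0.2390480935573578), (0.2049129456281662, 0.07943552732467651), 5.102842807769775)
tray yel [ 257  113   33   73 1019] ((0.6343747973442078, -0.0038662031292915344), (0.0789119079709053, 0.20200829207897186), 85.91411590576172)
blue 138 357 369 139 151 [[ 0.64187599 -0.25136607  0.012     ]] [[ 0.64018908 -0.25137789  0.012     ]]
scene red [304.  139.6] 127 centroid [0.4139 0.2932] circ [0.4141 0.2924] 0.0248 z 0.0727
scene red [379.2 176.8] 153 centroid [0.6479 0.2381] circ [0.6482 0.2398] 0.0265 z 0.0761
scene red [238.6 245.3] 239 centroid [ 0.4596 -0.1308] circ [ 0.4605 -0.1308] 0.0242 z 0.0731
scene yel [292.8 172. ] 136 centroid [0.4498 0.1518] circ [0.4494 0.152 ] 0.0212 z 0.0735
scene yel [359.8 243.5] 198 centroid [ 0.6879 -0.0019] circ [ 0.6878 -0.0017] 0.0222 z 0.077
scene yel [160.8 288.9] 290 centroid [ 0.3854 -0.3053] circ [ 0.385 -0.305] 0.0214 z 0.0734
```

View pics/topc.png

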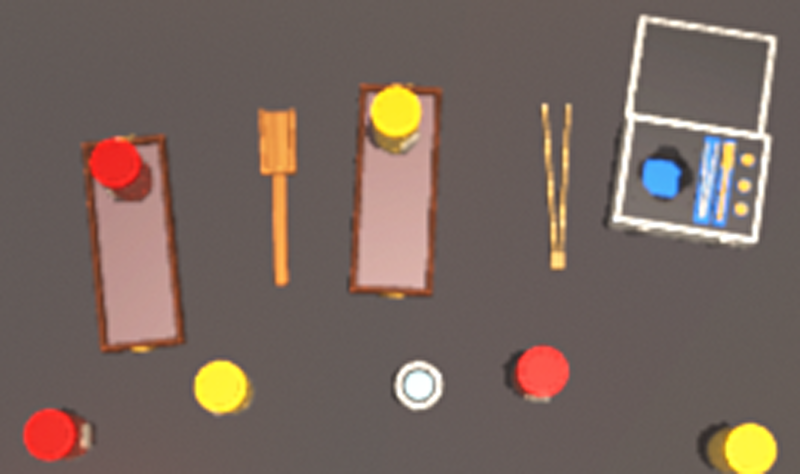

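The crop shows both trays tilted by about 4-5°. The case cutout is at crop (662,177), with the lid folded beyond it. Next I'll refine the lid positions from the top view and write a move planner.

```bash
cat >> h.py <<'E'
from scipy.spatial.transform import Rotation as Rn
def plan(tgt,yaw,ncalls,start=None):
    """rows (cm,deg) from pose (pos,yaw deg) to tgt; prints per call"""
    from station import get_obs
    if start is None:
        o=get_obs(); X=Rn.from_quat(o['ee_rot']).as_matrix(); start=(o['tool_pos'],np.degrees(np.arctan2(X[1,0],X[0,0])))
    p=np.array(start[0],float); y=start[1]; n=5*ncalls; d=(np.array(tgt)-p)/n; dy=(yaw-y)/n; out=[]
    for i in range(n):
        a=np.radians(y); ex=np.array([np.cos(a),np.sin(a),0]); ey=np.array([np.sin(a),-np.cos(a),0])
        out.append([d@ex*100,d@ey*100,-d[2]*100,-dy]); y+=dy
    print("from",np.round(start[0],4),round(start[1],2),"max step mm",round(np.linalg.norm(d)*1000,1))
    for k in range(ncalls): print(np.round(np.array(out[5*k:5*k+5]),2).ravel().tolist())
E
python3 - <<'E'
from h import *
f=np.load("top0.npz"); im,d=f['im'],f['d']; c=vision.get_calibration("top"); H,S,V=cv2.split(cv2.cvtColor(im,cv2.COLOR_BGR2HSV)); P=cloud(d,c)
for nm,u,v in (("r",323,211),("y",214,216),("y",393,237),("r",157,232)):
    s=np.zeros(S.shape,bool); s[v-14:v+15,u-14:u+15]=1
    m=s&(S>170)&(V>120)&(P[...,2]>.062); ys,xs=np.where(m); print(nm,len(xs),ray([xs.mean(),ys.mean()],c,.072)[0].round(4),np.median(P[m][:,2]))
for n in("top","scene"):
    f=np.load(n+"0.npz");c=vision.get_calibration(n);P=cloud(f['d'],c)
    for q in([.62,-.30,.036],[.66,-.22,.036],[.6,-.25,.036],[.55,-.12,0],[.6,.24,.004]):
        u=proj(q,c)[0].round().astype(int); print(n,q,P[u[1],u[0]].round(4))
plan([.455,-.129,.15],0,3)
E
```

```text
r 217 [ 0.4594 -0.126   0.072 ] 0.0723294620422612
y 226 [0.452  0.1516 0.072 ] 0.07195927322175198
y 235 [ 0.3874 -0.303   0.072 ] 0.07209516015947176
r 237 [0.4137 0.2977 0.072 ] 0.07224017941362862
top [0.62, -0.3, 0.036] [ 0.6194 -0.2993  0.0371]
top [0.66, -0.22, 0.036] [ 0.6586 -0.2191  0.0403]
top [0.6, -0.25, 0.036] [ 0.5983 -0.2495  0.0383]
top [0.55, -0.12, 0] [ 5.502e-01 -1.201e-01  2.000e-04]
top [0.6, 0.24, 0.004] [0.5986 0.2392 0.005 ]
scene [0.62, -0.3, 0.036] [ 0.6213 -0.3012  0.0376]
scene [0.66, -0.22, 0.036] [ 0.6599 -0.2209  0.0357]
scene [0.6, -0.25, 0.036] [ 0.6009 -0.2512  0.0375]
scene [0.55, -0.12, 0] [ 0.5518 -0.1222  0.003 ]
scene [0.6, 0.24, 0.004] [0.6006 0.2357 0.0077]
from [ 0.172  -0.5482  0.2555] 17.41 max step mm 34.4
[2.64, -2.1, 0.7, 1.16, 2.59, -2.16, 0.7, 1.16, 2.55, -2.21, 0.7, 1.16, 2.5, -2.26, 0.7, 1.16, 2.46, -2.31, 0.7, 1.16]
[2.41, -2.36, 0.7, 1.16, 2.36, -2.41, 0.7, 1.16, 2.31, -2.45, 0.7, 1.16, 2.26, -2.5, 0.7, 1.16, 2.21, -2.55, 0.7, 1.16]
[2.16, -2.59, 0.7, 1.16, 2.11, -2.63, 0.7, 1.16, 2.05, -2.68, 0.7, 1.16, 2.0, -2.72, 0.7, 1.16, 1.94, -2.76, 0.7, 1.16]
```

Request:
{"op": "drive_tool", "data": {
  "steps": [2.64,-2.1,0.7,0.83,2.59,-2.16,0.7,0.83,2.55,-2.2,0.7,0.83,2.5,-2.25,0.7,0.83,2.47,-2.28,0.7,0.83],
  "claw": 1,
  "squeeze": 40
}}

```text
t: 0.6
tool_pos: [0.2653, -0.4068, 0.2207]
ee_rot: [0.993, 0.115, -0.0, -0.0]
force: [-0.3, -0.6, 0.5]
gripper_width: 0.0856
grip_force: 0.0
```

Request:
{"op": "drive_tool", "data": {
  "steps": [2.42,-2.32,0.7,0.83,2.4,-2.36,0.7,0.83,2.36,-2.4,0.7,0.83,2.32,-2.44,0.7,0.83,2.3,-2.47,0.7,0.83]
}}

```text
t: 1.1
tool_pos: [0.3568, -0.2657, 0.1858]
ee_rot: [0.997, 0.079, -0.0, -0.0]
force: [0.6, 0.3, -0.9]
gripper_width: 0.0853
grip_force: 0.0
```

Request:
{"op": "drive_tool", "data": {
  "steps": [2.25,-2.5,0.7,0.83,2.2,-2.54,0.7,0.83,2.17,-2.57,0.7,0.83,2.15,-2.6,0.7,0.83,2.1,-2.63,0.7,0.83]
}}

```text
t: 1.6
tool_pos: [0.448, -0.1243, 0.1508]
ee_rot: [0.999, 0.043, -0.0, -0.0]
force: [0.8, -0.3, 0.2]
gripper_width: 0.0853
grip_force: 0.0
```

```bash
python3 - <<'E'
from h import *
from station import get_obs
plan([.46,-.1284,.15],5,1)
c=vision.get_calibration("wrist"); im,d=vision.get_image("wrist"); cv2.imwrite("pics/w1.png",im); np.savez("w1.npz",im=im,d=d,**c)
print(get_obs()['force'],-c['R'].T@c['t'], c['R'])
plan([.46,-.1284,.051],5,1,([.46,-.1284,.15],5))
E
```

```text
from [ 0.448  -0.1243  0.1508] 4.93 max step mm 2.5
[0.23, 0.1, 0.02, -0.01, 0.23, 0.1, 0.02, -0.01, 0.23, 0.1, 0.02, -0.01, 0.23, 0.1, 0.02, -0.01, 0.23, 0.1, 0.02, -0.01]
[ 1.89993     2.66072319 -0.90872952] [ 0.51999827 -0.1184087   0.26920768] [[ 8.59423878e-02 -9.96299926e-01  6.02960503e-04]
 [-9.56230246e-01 -8.23159754e-02  2.80798498e-01]
 [-2.79709889e-01 -2.47090625e-02 -9.59766555e-01]]
from [ 0.46   -0.1284  0.15  ] 5 max step mm 19.8
[0.0, 0.0, 1.98, -0.0, 0.0, 0.0, 1.98, -0.0, 0.0, 0.0, 1.98, -0.0, 0.0, 0.0, 1.98, -0.0, 0.0, 0.0, 1.98, -0.0]
```

View pics/w1.png

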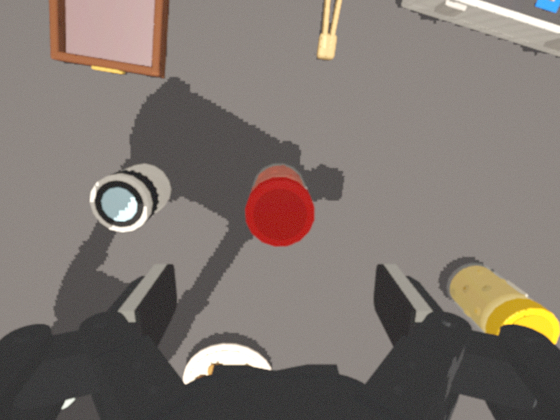

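The wrist picture shows the red lid at (280,212) between the open fingers and the loupe at (122,203). I'll measure both with this camera.

```bash
python3 - <<'E'
from h import *
c=dict(np.load("w1.npz")); H,S,V=cv2.split(cv2.cvtColor(c['im'],cv2.COLOR_BGR2HSV)); P=cloud(c['d'],c)
for u,v,z in((280,212,.072),(122,203,.052)):
    s=np.zeros(S.shape,bool); s[v-45:v+45,u-45:u+45]=1
    m=(s&(np.abs(P[...,2]-z)<.004)).astype(np.uint8); k,L,st,ce=cv2.connectedComponentsWithStats(m); i=1+st[1:,4].argmax()
    ct=cv2.findContours((L==i).astype(np.uint8),0,1)[0][0][:,0]; W=ray(ct,c,z)[:,:2].astype(np.float32)
    print(st[i],ray(ce[i],c,z)[0].round(4),cv2.minEnclosingCircle(W),cv2.fitEllipse(W),np.median(P[L==i][:,2]))
E
```

```text
[ 245  179   69   68 3689] [ 0.4599 -0.1264  0.072 ] ((0.45932385325431824, -0.12659260630607605), 0.02211666852235794) ((0.459256112575531, -0.12645108997821808), (0.0421808622777462, 0.043134041130542755), 98.75065612792969) 0.07314825071068048
[  90  174   61   58 2701] [ 0.4517 -0.0199  0.052 ] ((0.4514177739620209, -0.0199138130992651), 0.0207373034209013) ((0.4511669874191284, -0.019960502162575722), (0.038816798478364944, 0.0403275229036808), 35.046424865722656) 0.05217949696137269
```

Request:
{"op": "drive_tool", "data": {
  "steps": [1.13,0.32,1.0,0,0,0,2.5,0,0,0,2.5,0,0,0,2.5,0,0,0,1.5,0]
}}

```text
t: 2.15
tool_pos: [0.4583, -0.1287, 0.0491]
ee_rot: [0.999, 0.043, -0.001, -0.0]
force: [0.7, 0.8, 0.6]
gripper_width: 0.0851
grip_force: 0.0
```

Request:
{"op": "drive_tool", "data": {
  "steps": [0,0,0,0,0,0,0,0,0,0,0,0,0,0,0,0,0,0,0,0],
  "claw": 0.2
}}

```text
t: 2.65
tool_pos: [0.4599, -0.1284, 0.0522]
ee_rot: [0.999, 0.043, 0.001, 0.001]
force: [0.3, -1.3, 2.5]
gripper_width: 0.0434
grip_force: 40.8
```

Request:
{"op": "drive_tool", "data": {
  "steps": [0,0,0,0,0,0,0,0,0,0,-1,0,0,0,-2,0,0,0,-2,0]
}}

```text
t: 3.15
tool_pos: [0.4582, -0.1273, 0.1015]
ee_rot: [0.999, 0.043, -0.001, -0.001]
force: [0.3, 1.0, -1.8]
gripper_width: 0.0434
grip_force: 41.1
```

```bash
python3 - <<'E'
from h import *
plan([.51,.237,.19],5,2)
E
```

```text
from [ 0.4582 -0.1273  0.1015] 4.96 max step mm 37.8
[0.83, -3.58, -0.88, -0.0, 0.83, -3.58, -0.88, -0.0, 0.83, -3.58, -0.88, -0.0, 0.83, -3.58, -0.88, -0.0, 0.83, -3.58, -0.88, -0.0]
[0.83, -3.58, -0.88, -0.0, 0.83, -3.58, -0.88, -0.0, 0.83, -3.58, -0.88, -0.0, 0.83, -3.58, -0.88, -0.0, 0.83, -3.58, -0.88, -0.0]
```

Request:
{"op": "drive_tool", "data": {
  "steps": [0.5,-2,-2.5,0,0.9,-3.6,-2.5,0,0.9,-4,-1.5,0,0.9,-4,-1,0,0.9,-4,-0.5,0]
}}

```text
t: 3.65
tool_pos: [0.4846, 0.0527, 0.1826]
ee_rot: [0.999, 0.043, 0.001, -0.0]
force: [1.1, -0.7, -3.2]
gripper_width: 0.0428
grip_force: 41.3
```

Request:
{"op": "drive_tool", "data": {
  "steps": [0.9,-4,-0.4,0,0.9,-4,-0.4,0,0.9,-4,0,0,0.9,-3.6,0,0,0.5,-2.6,0,0]
}}

```text
t: 4.15
tool_pos: [0.5093, 0.2384, 0.1892]
ee_rot: [0.999, 0.044, -0.0, -0.0]
force: [0.8, -0.3, -1.3]
gripper_width: 0.0431
grip_force: 41.4
```

Request:
{"op": "drive_tool", "data": {
  "steps": [0,0,0,0,0,0,0,0,0,0,0,0,0,0,0,0,0,0,0,0]
}}

```text
t: 4.65
tool_pos: [0.5098, 0.2349, 0.1894]
ee_rot: [0.999, 0.043, -0.0, 0.0]
force: [0.6, -0.6, -2.4]
gripper_width: 0.0431
grip_force: 41.5
```

```bash
python3 - <<'E'
from h import *
plan([.59,.238,.19],5,1)
c=vision.get_calibration("wrist"); im,d=vision.get_image("wrist"); cv2.imwrite("pics/w2.png",im); np.savez("w2.npz",im=im,d=d,**c)
E
```

```text
from [0.5098 0.2349 0.1894] 4.87 max step mm 16.0
[1.6, 0.07, -0.01, -0.03, 1.6, 0.07, -0.01, -0.03, 1.6, 0.08, -0.01, -0.03, 1.6, 0.08, -0.01, -0.03, 1.6, 0.08, -0.01, -0.03]
```

View pics/w2.png

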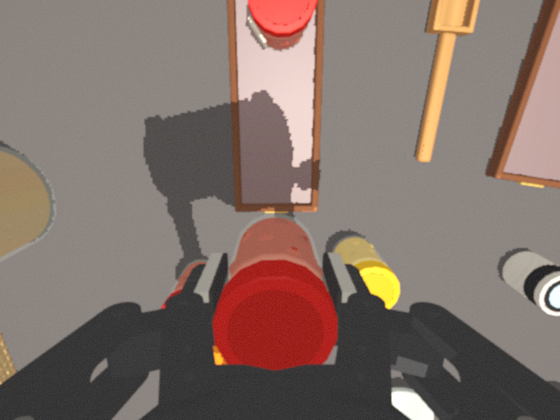

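The picture shows the red jar held, with the red tray ahead. Its near outer corners are at about (237,212) and (318,211), and its sides run up to (230,0) and (325,0); the stock lid is at (283,5).

```bash
python3 - <<'E'
from h import *
c=dict(np.load("w2.npz")); H,S,V=cv2.split(cv2.cvtColor(c['im'],cv2.COLOR_BGR2HSV))
print(ray([[237,211],[318,210],[230,1],[325,1]],c,.014).round(4))
# brown rim: strong saturation; side edges per row
m=((H<15)|(H>172))&(S>110)&(V>30); L=[];R=[]
for v in range(60,200,4):
    x=np.where(m[v,215:335])[0]+215
    if len(x)>4: L.append([x.min(),v]);R.append([x.max()+1,v])
for e in(L,R):
    W=ray(e,c,.014)[:,:2].astype(np.float32); vx,vy,x0,y0=cv2.fitLine(W,cv2.DIST_HUBER,0,.001,.001).ravel(); print(np.degrees(np.arctan(vy/vx)),"y at x=.59",y0+(.59-x0)*vy/vx)
x=[np.where(m[190:225,u])[0].max()+191 for u in range(242,315,4)]
print("near x",ray(np.c_[np.arange(242,315,4),x],c,.014)[:,0].round(4))
# held jar lid
s=m&(S>180); s[:300]=0; ys,xs=np.where(s); print("lid",xs.min(),xs.max(),ys.min(),ys.max())
E
```

```text
[[0.4907 0.2674 0.014 ]
 [0.498  0.1937 0.014 ]
 [0.6596 0.2819 0.014 ]
 [0.6659 0.2087 0.014 ]]
5.15201 y at x=.59 0.27754351
5.0450974 y at x=.59 0.20248073
near x [0.4911 0.4914 0.4917 0.4785 0.4788 0.4792 0.4795 0.4798 0.4801 0.4804
 0.4807 0.481  0.4814 0.4817 0.4955 0.4958 0.4961 0.4964 0.4958]
lid 163 336 300 369
```

Request:
{"op": "drive_tool", "data": {
  "steps": [2,0,0,0,2,0.1,0.3,0,2,0.1,0.5,0,1.5,0,1.5,0,0.5,0,2,0]
}}

```text
t: 5.2
tool_pos: [0.5927, 0.2405, 0.1468]
ee_rot: [0.999, 0.043, 0.002, -0.0]
force: [0.2, 0.3, -2.6]
gripper_width: 0.043
grip_force: 41.5
```

Request:
{"op": "drive_tool", "data": {
  "steps": [0,0,2,0,0,0,2,0,0,0,2,0,0,0,1,0,0,0,0.7,0]
}}

```text
t: 5.7
tool_pos: [0.5896, 0.2403, 0.0684]
ee_rot: [0.999, 0.043, -0.001, 0.0]
force: [0.3, 0.7, -2.6]
gripper_width: 0.0435
grip_force: 41.5
```

Request:
{"op": "drive_tool", "data": {
  "steps": [0,0,0.5,0,0,0,0.3,0,0,0,0.2,0,0,0,0.2,0,0,0,0,0]
}}

```text
t: 6.2
tool_pos: [0.5898, 0.2408, 0.0574]
ee_rot: [0.999, 0.043, 0.0, 0.0]
force: [-1.7, 0.3, -2.7]
gripper_width: 0.0434
grip_force: 41.5
```

Request:
{"op": "drive_tool", "data": {
  "steps": [0,0,0.1,0,0,0,0.1,0,0,0,0,0,0,0,0,0,0,0,0,0]
}}

```text
t: 6.7
tool_pos: [0.59, 0.2409, 0.0562]
ee_rot: [0.999, 0.043, 0.001, -0.0]
force: [-1.4, 0.7, 4.9]
gripper_width: 0.0431
grip_force: 41.8
```

Request:
{"op": "drive_tool", "data": {
  "steps": [0,0,0,0,0,0,0,0,0,0,0,0,0,0,-0.5,0,0,0,-2,0],
  "claw": 0.75
}}

```text
t: 7.2
tool_pos: [0.5881, 0.2403, 0.0784]
ee_rot: [0.999, 0.043, -0.003, 0.001]
force: [0.6, -0.0, -0.3]
gripper_width: 0.0641
grip_force: 0.0
```

Request:
{"op": "drive_tool", "data": {
  "steps": [0,0,-3,0,0,0,-3,0,-3,-1.2,-1,0,-4,-2,0,0,-4,-2,0,0],
  "claw": 1
}}

```text
t: 7.7
tool_pos: [0.4752, 0.2834, 0.1511]
ee_rot: [0.999, 0.042, 0.001, -0.0]
force: [-0.5, 0.3, -0.2]
gripper_width: 0.0855
grip_force: 0.0
```

Request:
{"op": "drive_tool", "data": {
  "steps": [-4,-1.5,0,0,-2,-0.5,0,0,0,0,0,0,0,0,0,0,0,0,0,0]
}}

```text
t: 8.2
tool_pos: [0.4158, 0.298, 0.1506]
ee_rot: [0.999, 0.043, 0.001, -0.0]
force: [-0.3, 0.1, -0.3]
gripper_width: 0.0857
grip_force: 0.0
```

```bash
cat > w.py <<'E'
from h import *
import sys
from station import get_obs
def look(name,pts):
    c=vision.get_calibration("wrist"); o=get_obs(); im,d=vision.get_image("wrist"); cv2.imwrite(f"pics/{name}.png",im); np.savez(name+".npz",im=im,d=d,**c); P=cloud(d,c)
    print("tcp",o['tool_pos'].round(4),o['force'].round(1))
    for x,y,z in pts:
        u,v=proj([x,y,z],c)[0]
        m=((np.abs(P[...,2]-z)<.005)&(np.hypot(P[...,0]-x,P[...,1]-y)<.034)).astype(np.uint8)
        k,L,st,ce=cv2.connectedComponentsWithStats(m)
        if k<2: print("none",u,v); continue
        i=1+st[1:,4].argmax(); ct=cv2.findContours((L==i).astype(np.uint8),0,1)[0][0][:,0]; W=ray(ct,c,z)[:,:2].astype(np.float32)
        cc,rr=cv2.minEnclosingCircle(W); print(st[i],"centroid",ray(ce[i],c,z)[0].round(4),"circ",np.round(cc,4),round(rr,4))
    return c,im,d
E
python3 - <<'E'
from w import *
look("w3",[(.4137,.297,.072)])
E
```

```text
tcp [0.4158 0.298  0.1506] [-0.3  0.1 -0.3]
[ 237  199   69   67 3567] centroid [0.4147 0.2996 0.072 ] circ [0.4141 0.2997] 0.0223
```

Request:
{"op": "drive_tool", "data": {
  "steps": [-0.1,-0.18,1,0,0,0,2.5,0,0,0,2.5,0,0,0,2.5,0,0,0,1.4,0]
}}

```text
t: 8.75
tool_pos: [0.4124, 0.2986, 0.0485]
ee_rot: [0.999, 0.043, -0.002, 0.001]
force: [0.1, 0.1, -0.8]
gripper_width: 0.0852
grip_force: 0.0
```

Request:
{"op": "drive_tool", "data": {
  "steps": [0,0,0,0,0,0,0,0,0,0,0,0,0,0,0,0,0,0,0,0],
  "claw": 0.2
}}

```text
t: 9.25
tool_pos: [0.4137, 0.2998, 0.052]
ee_rot: [0.999, 0.043, 0.001, -0.0]
force: [-0.0, -0.3, -0.8]
gripper_width: 0.0433
grip_force: 40.8
```

Request:
{"op": "drive_tool", "data": {
  "steps": [0,0,-0.5,0,0,0,-1.5,0,0,0,-2,0,0,0,-3,0,0,0,-3,0]
}}

```text
t: 9.75
tool_pos: [0.4123, 0.2992, 0.1522]
ee_rot: [0.999, 0.043, -0.001, 0.0]
force: [-0.6, 0.1, -1.5]
gripper_width: 0.0431
grip_force: 41.0
```

```bash
python3 - <<'E'
from h import *
plan([.532,.2347,.15],5,1)
E
```

```text
from [0.4123 0.2992 0.1522] 4.96 max step mm 27.2
[2.27, 1.49, 0.04, -0.01, 2.27, 1.49, 0.04, -0.01, 2.27, 1.49, 0.04, -0.01, 2.27, 1.49, 0.04, -0.01, 2.27, 1.49, 0.04, -0.01]
```

Request:
{"op": "drive_tool", "data": {
  "steps": [2,1.3,0,0,3,2,0,0,3,2,0,0,2.2,1.5,0,0,1,0.7,0.5,0]
}}

```text
t: 10.25
tool_pos: [0.5336, 0.2335, 0.147]
ee_rot: [0.999, 0.042, 0.001, -0.0]
force: [-0.5, -0.4, -2.4]
gripper_width: 0.0432
grip_force: 41.1
```

Request:
{"op": "drive_tool", "data": {
  "steps": [0,0,1.5,0,0,0,2,0,0,0,2,0,0,0,1.5,0,0,0,0.7,0]
}}

```text
t: 10.75
tool_pos: [0.5288, 0.2344, 0.0675]
ee_rot: [0.999, 0.043, -0.002, 0.0]
force: [-0.9, -0.1, -1.7]
gripper_width: 0.0432
grip_force: 41.1
```

Request:
{"op": "drive_tool", "data": {
  "steps": [0,0,0.5,0,0,0,0.4,0,0,0,0.2,0,0,0,0.1,0,0,0,0.1,0]
}}

```text
t: 11.25
tool_pos: [0.5314, 0.2346, 0.0567]
ee_rot: [0.999, 0.043, 0.0, -0.0]
force: [0.9, -0.1, -2.2]
gripper_width: 0.0433
grip_force: 41.1
```

Request:
{"op": "drive_tool", "data": {
  "steps": [0,0,0.1,0,0,0,0,0,0,0,0,0,0,0,0,0,0,0,0,0]
}}

```text
t: 11.75
tool_pos: [0.5314, 0.2346, 0.056]
ee_rot: [0.999, 0.043, 0.0, -0.0]
force: [-1.6, -0.3, 5.6]
gripper_width: 0.0429
grip_force: 41.3
```

Request:
{"op": "drive_tool", "data": {
  "steps": [0,0,0,0,0,0,0,0,0,0,0,0,0,0,-0.5,0,0,0,-2,0],
  "claw": 0.75
}}

```text
t: 12.25
tool_pos: [0.5295, 0.234, 0.0787]
ee_rot: [0.999, 0.043, -0.002, 0.001]
force: [-0.7, -0.9, -0.5]
gripper_width: 0.0641
grip_force: 0.0
```

Request:
{"op": "drive_tool", "data": {
  "steps": [0,0,-3,0,0,0,-3,0,-2.7,2.6,-1,0,-3,2.5,0,0,-3,2.5,0,0],
  "claw": 1
}}

```text
t: 12.75
tool_pos: [0.4505, 0.1506, 0.151]
ee_rot: [0.999, 0.044, 0.001, 0.0]
force: [0.4, -0.7, -0.4]
gripper_width: 0.085
grip_force: 0.0
```

Request:
{"op": "drive_tool", "data": {
  "steps": [0,0,0,3,0,0,0,3,0,0,0,3,0,0,0,0,0,0,0,0]
}}

```text
t: 13.25
tool_pos: [0.4511, 0.1513, 0.1505]
ee_rot: [0.999, -0.035, 0.0, 0.0]
force: [0.1, -0.1, -0.4]
gripper_width: 0.0855
grip_force: 0.0
```

```bash
python3 - <<'E'
from w import *
look("w4",[(.451,.152,.072)])
f=vision.get_image("top"); np.savez("top1.npz",im=f[0],d=f[1]); c=vision.get_calibration("top"); P=cloud(f[1],c); cv2.imwrite("pics/top1.png",cv2.resize(f[0][90:260,130:430],(800,453)))
for x,y in((.650,.2415),(.59,.24),(.532,.235)):
    m=(np.hypot(P[...,0]-x,P[...,1]-y)<.027)&(P[...,2]>.068); ys,xs=np.where(m); print(len(xs), ray([xs.mean(),ys.mean()],c,.076).round(4),np.median(P[m][:,2]))
plan([.451,.152,.15],-4.1,1)
E
```

```text
tcp [0.4511 0.1513 0.1505] [ 0.1 -0.1 -0.4]
[ 238  195   69   67 3601] centroid [0.453  0.1525 0.072 ] circ [0.4522 0.1522] 0.0224
225 [[0.649  0.2411 0.076 ]] 0.07636287540275997
212 [[0.5908 0.2397 0.076 ]] 0.07614518563377445
0 [[nan nan nan]] nan
from [0.451  0.1513 0.1503] -4.0 max step mm 0.1
[-0.0, -0.01, 0.01, 0.02, -0.0, -0.01, 0.01, 0.02, -0.0, -0.01, 0.01, 0.02, -0.0, -0.01, 0.01, 0.02, -0.0, -0.01, 0.01, 0.02]<stdin>:5: RuntimeWarning: Mean of empty slice.
  ret = ret.dtype.type(ret / rcount)
  return _methods._mean(a, axis=axis, dtype=dtype,
```

View pics/top1.png

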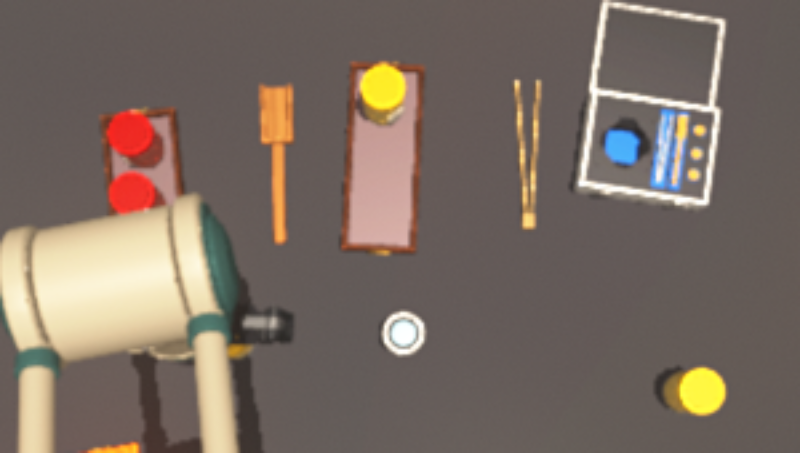

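The first two red jars stand upright in the tray; the arm hides the third. The yellow tray is empty apart from its stock jar. I'll go on with yellow a.

Request:
{"op": "drive_tool", "data": {
  "steps": [0.15,-0.1,1,0,0,0,2.5,0,0,0,2.5,0,0,0,2.5,0,0,0,1.4,0]
}}

```text
t: 13.85
tool_pos: [0.4512, 0.152, 0.0489]
ee_rot: [0.999, -0.035, -0.002, 0.0]
force: [0.1, 0.0, -0.2]
gripper_width: 0.0852
grip_force: 0.0
```

Request:
{"op": "drive_tool", "data": {
  "steps": [0,0,0,0,0,0,0,0,0,0,0,0,0,0,0,0,0,0,0,0],
  "claw": 0.2
}}

```text
t: 14.35
tool_pos: [0.4533, 0.1523, 0.052]
ee_rot: [0.999, -0.035, 0.001, -0.0]
force: [0.0, -0.0, 1.6]
gripper_width: 0.0432
grip_force: 40.8
```

Request:
{"op": "drive_tool", "data": {
  "steps": [0,0,-0.5,0,0,0,-1.5,0,0,0,-3,0,0,0,-4,0,0,0,-4,0]
}}

```text
t: 14.85
tool_pos: [0.4517, 0.152, 0.1825]
ee_rot: [0.999, -0.035, -0.001, 0.0]
force: [0.1, -0.2, -2.1]
gripper_width: 0.043
grip_force: 41.1
```

```bash
python3 - <<'E'
from h import *
plan([.55,0.001,.18],-4,1)
E
```

```text
from [0.4517 0.152  0.1825] -4.04 max step mm 36.0
[2.17, 2.87, 0.05, -0.01, 2.17, 2.87, 0.05, -0.01, 2.17, 2.87, 0.05, -0.01, 2.17, 2.87, 0.05, -0.01, 2.17, 2.87, 0.05, -0.01]
```

Request:
{"op": "drive_tool", "data": {
  "steps": [2.2,2.9,0,0,2.2,2.9,0,0,2.2,2.9,0,0,2.2,2.9,0,0,2.2,2.9,0,0]
}}

```text
t: 15.35
tool_pos: [0.5522, -0.0015, 0.1816]
ee_rot: [0.999, -0.035, -0.0, -0.0]
force: [0.8, 0.4, -2.2]
gripper_width: 0.0433
grip_force: 41.2
```

Request:
{"op": "drive_tool", "data": {
  "steps": [0,0,0,0,0,0,0,0,0,0,0,0,0,0,0,0,0,0,0,0]
}}

```text
t: 15.85
tool_pos: [0.5515, 0.0007, 0.1814]
ee_rot: [0.999, -0.035, -0.0, -0.0]
force: [0.2, -0.4, -2.8]
gripper_width: 0.0432
grip_force: 41.4
```

```bash
python3 - <<'E'
from w import *
c,im,d=look("w5",[(.69,-.005,.076)])
H,S,V=cv2.split(cv2.cvtColor(im,cv2.COLOR_BGR2HSV)); m=((H<15)|(H>172))&(S>110)&(V>30)
L=[];R=[]
a=proj([[.6,.1,.014],[.6,-.1,.014]],c)[:,0]; u0,u1=int(min(a)),int(max(a)); print(u0,u1)
for v in range(60,230,4):
    x=np.where(m[v,u0:u1])[0]+u0
    if len(x)>4: L.append([x.min(),v]);R.append([x.max()+1,v])
for e in(L,R):
    W=ray(e,c,.014)[:,:2].astype(np.float32); vx,vy,x0,y0=cv2.fitLine(W,cv2.DIST_HUBER,0,.001,.001).ravel(); print(np.degrees(np.arctan(vy/vx)),"y at .634",y0+(.634-x0)*vy/vx)
E
```

```text
tcp [0.5515 0.0007 0.1814] [ 0.2 -0.4 -2.8]
[ 231    0   71   35 1852] centroid [ 0.6787 -0.0034  0.076 ] circ [ 0.6852 -0.0037] 0.0207
153 391
-19.19497 y at .634 0.08204576
-4.084285 y at .634 -0.04104287
```

View pics/w5.png

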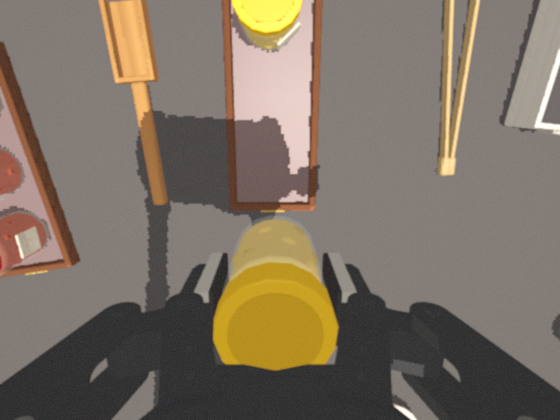

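The yellow jar is held. The yellow tray's near corners are at about (232,211) and (316,209), and its stock lid is at (268,8). The red tray at the left shows its third jar standing.

Request:
{"op": "drive_tool", "data": {
  "steps": [2,0,0,0,2.5,-0.1,0,0,2,-0.1,0.5,0,1.2,0,1.5,0,0.4,0,1.5,0]
}}

```text
t: 16.4
tool_pos: [0.6338, -0.0037, 0.1451]
ee_rot: [0.999, -0.035, 0.0, 0.0]
force: [-0.4, 0.1, -2.9]
gripper_width: 0.0433
grip_force: 41.4
```

Request:
{"op": "drive_tool", "data": {
  "steps": [0,0,2,0,0,0,2,0,0,0,2,0,0,0,1.2,0,0,0,0.6,0]
}}

```text
t: 16.9
tool_pos: [0.6311, -0.0037, 0.0662]
ee_rot: [0.999, -0.035, -0.002, -0.0]
force: [-0.5, 1.2, -1.5]
gripper_width: 0.0433
grip_force: 41.4
```

Request:
{"op": "drive_tool", "data": {
  "steps": [0,0,0.5,0,0,0,0.3,0,0,0,0.2,0,0,0,0.1,0,0,0,0.1,0]
}}

```text
t: 17.4
tool_pos: [0.6333, -0.004, 0.0568]
ee_rot: [0.999, -0.035, 0.001, 0.0]
force: [-0.8, -0.4, -2.1]
gripper_width: 0.0428
grip_force: 41.4
```

Request:
{"op": "drive_tool", "data": {
  "steps": [0,0,0.1,0,0,0,0,0,0,0,0,0,0,0,0,0,0,0,0,0]
}}

```text
t: 17.9
tool_pos: [0.6333, -0.004, 0.056]
ee_rot: [0.999, -0.035, 0.0, 0.0]
force: [-1.4, 0.3, 6.6]
gripper_width: 0.0436
grip_force: 41.7
```

Request:
{"op": "drive_tool", "data": {
  "steps": [0,0,0,0,0,0,0,0,0,0,0,0,0,0,-0.5,0,0,0,-2,0],
  "claw": 0.75
}}

```text
t: 18.4
tool_pos: [0.6313, -0.0038, 0.0785]
ee_rot: [0.999, -0.035, -0.003, -0.0]
force: [0.5, 0.6, 0.3]
gripper_width: 0.0644
grip_force: 0.0
```

Request:
{"op": "drive_tool", "data": {
  "steps": [0,0,-3,0,0,0,-3,0,-1.5,2.1,-1,0,-2.5,3.5,0,0,-2.5,3.5,0,0],
  "claw": 1
}}

```text
t: 18.9
tool_pos: [0.5616, -0.0907, 0.1512]
ee_rot: [0.999, -0.034, 0.001, 0.0]
force: [0.3, -0.8, -0.6]
gripper_width: 0.0855
grip_force: 0.0
```

Request:
{"op": "drive_tool", "data": {
  "steps": [-2.5,3.5,0,0,-2.5,3.5,0,0,-2.5,3.5,0,0,-2.5,3.5,0,0,-2.5,3.5,0,0]
}}

```text
t: 19.4
tool_pos: [0.4236, -0.2571, 0.1508]
ee_rot: [0.999, -0.035, 0.0, 0.0]
force: [0.2, -0.6, 0.3]
gripper_width: 0.0851
grip_force: 0.0
```

Request:
{"op": "drive_tool", "data": {
  "steps": [-2.5,3.5,0,0,-1,1.5,0,0,0,0,0,0,0,0,0,0,0,0,0,0]
}}

```text
t: 19.9
tool_pos: [0.3868, -0.3025, 0.1504]
ee_rot: [0.999, -0.035, 0.0, -0.0]
force: [-0.1, 0.2, 0.2]
gripper_width: 0.0854
grip_force: 0.0
```

```bash
python3 - <<'E'
from w import *
look("w6",[(.387,-.3035,.072)])
E
```

```text
tcp [ 0.3868 -0.3025  0.1504] [-0.1  0.2  0.2]
[ 243  195   69   68 3592] centroid [ 0.3882 -0.3043  0.072 ] circ [ 0.3877 -0.3041] 0.0224
```

Request:
{"op": "drive_tool", "data": {
  "steps": [0.1,0.17,1,0,0,0,2.5,0,0,0,2.5,0,0,0,2.5,0,0,0,1.4,0]
}}

```text
t: 20.45
tool_pos: [0.3867, -0.3035, 0.0489]
ee_rot: [0.999, -0.035, -0.001, -0.001]
force: [-0.2, 0.5, -0.3]
gripper_width: 0.0859
grip_force: 0.0
```

Request:
{"op": "drive_tool", "data": {
  "steps": [0,0,0,0,0,0,0,0,0,0,0,0,0,0,0,0,0,0,0,0],
  "claw": 0.2
}}

```text
t: 20.95
tool_pos: [0.3878, -0.3055, 0.0522]
ee_rot: [0.999, -0.035, 0.001, 0.001]
force: [1.0, 0.1, 2.1]
gripper_width: 0.0433
grip_force: 40.8
```

Request:
{"op": "drive_tool", "data": {
  "steps": [0,0,-0.5,0,0,0,-1.5,0,0,0,-3,0,0,0,-3,0,0.6,-1.8,-2,0]
}}

```text
t: 21.45
tool_pos: [0.3947, -0.2896, 0.1536]
ee_rot: [0.999, -0.036, 0.001, 0.002]
force: [1.2, -0.3, -2.4]
gripper_width: 0.0434
grip_force: 41.2
```

Request:
{"op": "drive_tool", "data": {
  "steps": [1.8,-3.4,0,0,1.8,-3.4,0,0,1.8,-3.4,0,0,1.8,-3.4,0,0,1.8,-3.4,0,0]
}}

```text
t: 21.95
tool_pos: [0.4964, -0.1229, 0.1516]
ee_rot: [0.999, -0.035, -0.0, 0.0]
force: [0.8, -0.7, -1.7]
gripper_width: 0.0431
grip_force: 41.3
```

Request:
{"op": "drive_tool", "data": {
  "steps": [1.8,-3.4,0,0,1.8,-3.4,0,0,1.8,-3.4,0,0,1.6,-2.8,0,0,0,0,0,0]
}}

```text
t: 22.45
tool_pos: [0.5772, 0.0037, 0.1514]
ee_rot: [0.999, -0.034, 0.001, -0.001]
force: [-0.5, 0.3, -2.1]
gripper_width: 0.0431
grip_force: 41.5
```

Request:
{"op": "drive_tool", "data": {
  "steps": [0,0,0,0,0,0,0,0,0,0,0,0,0,0,0,0,0,0,0,0]
}}

```text
t: 22.95
tool_pos: [0.5749, -0.0003, 0.1514]
ee_rot: [0.999, -0.036, 0.0, 0.0]
force: [0.6, -0.8, -2.2]
gripper_width: 0.0432
grip_force: 41.5
```

Request:
{"op": "drive_tool", "data": {
  "steps": [0,-0.1,1.5,0,0,0,2.2,0,0,0,2,0,0,0,1.8,0,0,0,0.8,0]
}}

```text
t: 23.45
tool_pos: [0.5741, 0.0012, 0.0667]
ee_rot: [0.999, -0.036, -0.001, -0.0]
force: [0.1, -0.7, -1.7]
gripper_width: 0.0436
grip_force: 41.5
```

Request:
{"op": "drive_tool", "data": {
  "steps": [0,0,0.5,0,0,0,0.3,0,0,0,0.2,0,0,0,0.1,0,0,0,0.1,0]
}}

```text
t: 23.95
tool_pos: [0.5756, 0.0014, 0.0568]
ee_rot: [0.999, -0.035, 0.001, 0.0]
force: [0.3, 0.1, -2.7]
gripper_width: 0.0429
grip_force: 41.5
```

Request:
{"op": "drive_tool", "data": {
  "steps": [0,0,0.1,0,0,0,0,0,0,0,0,0,0,0,0,0,0,0,0,0]
}}

```text
t: 24.45
tool_pos: [0.5756, 0.0014, 0.0561]
ee_rot: [0.999, -0.035, 0.001, 0.0]
force: [-1.2, 0.2, 6.1]
gripper_width: 0.0433
grip_force: 41.8
```

Request:
{"op": "drive_tool", "data": {
  "steps": [0,0,0,0,0,0,0,0,0,0,0,0,0,0,-0.5,0,0,0,-2,0],
  "claw": 0.75
}}

```text
t: 24.95
tool_pos: [0.5736, 0.0016, 0.0788]
ee_rot: [0.999, -0.035, -0.002, -0.0]
force: [-0.2, 0.1, -1.0]
gripper_width: 0.064
grip_force: 0.0
```

Request:
{"op": "drive_tool", "data": {
  "steps": [0,0,-3,0,0,0,-4,0,0.2,0.9,-4,0,0.5,3,-1,0,0.5,3.5,0,0],
  "claw": 1
}}

```text
t: 25.45
tool_pos: [0.5837, -0.0733, 0.2039]
ee_rot: [0.999, -0.034, 0.003, 0.001]
force: [0.0, -0.2, -0.8]
gripper_width: 0.0852
grip_force: 0.0
```

Request:
{"op": "drive_tool", "data": {
  "steps": [0.7,4,0,0,0.7,4,0,0,0.7,4,0,0,0.6,3.5,0,0,0.3,2,0,0]
}}

```text
t: 25.95
tool_pos: [0.5997, -0.2528, 0.2003]
ee_rot: [0.999, -0.036, 0.0, 0.001]
force: [-0.0, -0.2, 0.6]
gripper_width: 0.0852
grip_force: 0.0
```

Request:
{"op": "drive_tool", "data": {
  "steps": [0,0,0,2,0,0,0,2,0,0,0,0,0,0,0,0,0,0,0,0]
}}

```text
t: 26.45
tool_pos: [0.5996, -0.2493, 0.2004]
ee_rot: [0.998, -0.07, 0.0, -0.0]
force: [1.0, 0.0, 0.3]
gripper_width: 0.0856
grip_force: 0.0
```

```bash
python3 - <<'E'
from w import *
c,im,d=look("w7",[])
H,S,V=cv2.split(cv2.cvtColor(im,cv2.COLOR_BGR2HSV)); P=cloud(d,c)
u=proj([.641,-.251,.012],c)[0]; print(u)
print("depth along x", [(round(x,3),P[int(b),int(a),2].round(3)) for x in np.arange(.60,.69,.006) for a,b in [proj([x,-.251,.036],c)[0]]])
print("depth along y", [(round(y,3),P[int(b),int(a),2].round(3)) for y in np.arange(-.29,-.2,.006) for a,b in [proj([.641,y,.036],c)[0]]])
E
```

```text
tcp [ 0.5996 -0.2493  0.2004] [1.  0.  0.3]
[270.00148736 146.07979022]
depth along x [(np.float64(0.6), np.float64(0.037)), (np.float64(0.606), np.float64(0.037)), (np.float64(0.612), np.float64(0.037)), (np.float64(0.618), np.float64(0.029)), (np.float64(0.624), np.float64(0.018)), (np.float64(0.63), np.float64(0.014)), (np.float64(0.636), np.float64(0.015)), (np.float64(0.642), np.float64(0.013)), (np.float64(0.648), np.float64(0.013)), (np.float64(0.654), np.float64(0.013)), (np.float64(0.66), np.float64(0.033)), (np.float64(0.666), np.float64(0.037)), (np.float64(0.672), np.float64(0.035)), (np.float64(0.678), np.float64(0.037)), (np.float64(0.684), np.float64(0.036))]
depth along y [(np.float64(-0.29), np.float64(0.038)), (np.float64(-0.284), np.float64(0.038)), (np.float64(-0.278), np.float64(0.037)), (np.float64(-0.272), np.float64(0.034)), (np.float64(-0.266), np.float64(0.014)), (np.float64(-0.26), np.float64(0.014)), (np.float64(-0.254), np.float64(0.014)), (np.float64(-0.248), np.float64(0.013)), (np.float64(-0.242), np.float64(0.014)), (np.float64(-0.236), np.float64(0.013)), (np.float64(-0.23), np.float64(0.028)), (np.float64(-0.224), np.float64(0.036)), (np.float64(-0.218), np.float64(0.037)), (np.float64(-0.212), np.float64(0.038)), (np.float64(-0.206), np.float64(-0.001))]
```

View pics/w7.png

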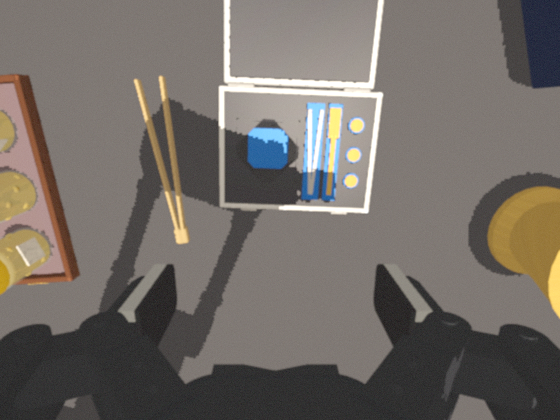

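The cutout's blue bottom is at about (268,148), the case is turned about -8° and nothing blocks the hole. I'll fit the mouth outline.

```bash
python3 - <<'E'
from h import *
c=dict(np.load("w7.npz")); P=cloud(c['d'],c)
for th in(.034,.032,.028,.02):
    m=((P[...,2]<th)&(np.hypot(P[...,0]-.641,P[...,1]+.251)<.036)).astype(np.uint8)
    m=cv2.morphologyEx(m,cv2.MORPH_OPEN,np.ones((3,3),np.uint8)); k,L,st,ce=cv2.connectedComponentsWithStats(m); i=1+st[1:,4].argmax()
    ct=cv2.findContours((L==i).astype(np.uint8),0,1)[0][0][:,0]; W=ray(ct,c,th)[:,:2].astype(np.float32)
    print(th,st[i],np.round(cv2.minEnclosingCircle(W)[0],4),cv2.minEnclosingCircle(W)[1],ray(ce[i],c,th)[0].round(4),np.ptp(W,0))
H,S,V=cv2.split(cv2.cvtColor(c['im'],cv2.COLOR_BGR2HSV)); b=(H>95)&(H<115)&(S>150)&(V>80); b[:, :240]=0;b[:,295:]=0
ys,xs=np.where(b); print("blue",ray([xs.mean(),ys.mean()],c,.012),ray([[xs.min(),ys.min()],[xs.max()+1,ys.max()+1]],c,.012))
W=(V>165)&(S<60)&(P[...,2]>.02); W[:87]=0; W[225:]=0; W[:,:210]=0; W[:,390:]=0
ct=np.argwhere(W)[:,::-1]; R=cv2.minAreaRect(ray(ct,c,.038)[:,:2].astype(np.float32)); print("case",R, np.median(P[W][:,2]))
E
```

```text
0.034 [ 241  124   53   53 2207] [ 0.6397 -0.2483] 0.023186057806015015 [ 0.6402 -0.2483  0.034 ] [0.04508495 0.04524726]
0.032 [ 242  125   50   51 2079] [ 0.6397 -0.2485] 0.02288053184747696 [ 0.6402 -0.2483  0.032 ] [0.0440861  0.04289962]
0.028 [ 245  128   45   44 1735] [ 0.6396 -0.2482] 0.021864010021090508 [ 0.64   -0.2484  0.028 ] [0.03947449 0.03991157]
0.02 [ 247  128   41   42 1571] [ 0.6397 -0.2485] 0.021801482886075974 [ 0.64   -0.2483  0.02  ] [0.03888977 0.03824304]
blue [[ 0.63503475 -0.24653281  0.012     ]] [[ 0.65431299 -0.23301835  0.012     ]
 [ 0.61803192 -0.2644493   0.012     ]]
case ((0.6352660655975342, -0.2727309763431549), (0.12968312203884125, 0.10361893475055695), 79.71167755126953) 0.03724148492154705
```

Request:
{"op": "drive_tool", "data": {
  "steps": [-1.8,-2.1,0,0,-3,-3.5,0,0,-3,-3.5,0.5,0,-3,-3.5,1,0,-3,-3.5,1,0]
}}

```text
t: 27.0
tool_pos: [0.4845, -0.0697, 0.1754]
ee_rot: [0.998, -0.07, 0.001, -0.0]
force: [1.1, 0.5, 0.2]
gripper_width: 0.0851
grip_force: 0.0
```

Request:
{"op": "drive_tool", "data": {
  "steps": [-2.5,-3,1,0,-1.5,-1.6,1.5,0,0,0,0,0,0,0,0,0,0,0,0,0]
}}

```text
t: 27.5
tool_pos: [0.4541, -0.021, 0.1512]
ee_rot: [0.998, -0.07, 0.001, 0.0]
force: [0.6, 0.4, -0.2]
gripper_width: 0.0857
grip_force: 0.0
```

```bash
python3 - <<'E'
from w import *
look("w8",[(.4514,-.0195,.052)])
E
```

```text
tcp [ 0.4541 -0.021   0.1512] [ 0.6  0.4 -0.2]
[ 244  197   57   56 2512] centroid [ 0.4518 -0.0191  0.052 ] circ [ 0.4514 -0.0189] 0.0204
```

```bash
python3 - <<'E'
from h import *
from station import r
print("tip_extent",r.tip_extent)
for n,z,t in(("w5",.1814,(.5515,.0007)),("w8",.1512,(.4541,-.021))):
    c=dict(np.load(n+".npz")); P=cloud(c['d'],c)
    for u0,u1 in((170,235),(330,395)) if n=="w5" else ((110,185),(365,440)):
        Q=P[235:330,u0:u1].reshape(-1,3); Q=Q[(Q[:,2]>z-.04)&(np.abs(Q[:,0]-t[0])<.03)&(np.abs(Q[:,1]-t[1])<.07)&(np.abs(Q[:,1]-t[1])>.022)]
        print(n,len(Q),"tip below tcp mm",((z-np.percentile(Q[:,2],[0.5,2,5,20]))*1000).round(1))
E
```

```text
tip_extent 0.025
w5 2135 tip below tcp mm [17.4 15.  12.1  0.6]
w5 2936 tip below tcp mm [16.2 13.6  9.8 -3.2]
w8 3326 tip below tcp mm [10.5  8.8  6.5 -1. ]
w8 3327 tip below tcp mm [10.4  8.8  6.3 -1.1]
```

Request:
{"op": "drive_tool", "data": {
  "steps": [-0.28,-0.17,1.2,0,0,0,2.5,0,0,0,2.5,0,0,0,2.5,0,0,0,1.7,0]
}}

```text
t: 28.05
tool_pos: [0.4505, -0.019, 0.0452]
ee_rot: [0.997, -0.071, -0.0, 0.0]
force: [0.4, -0.8, 0.5]
gripper_width: 0.0856
grip_force: 0.0
```

Request:
{"op": "drive_tool", "data": {
  "steps": [0,0,0,0,0,0,0,0,0,0,0,0,0,0,0,0,0,0,0,0],
  "claw": 0.2,
  "squeeze": 60
}}

```text
t: 28.55
tool_pos: [0.4512, -0.0184, 0.0476]
ee_rot: [0.998, -0.07, 0.002, 0.0]
force: [0.7, -1.6, 6.1]
gripper_width: 0.0383
grip_force: 60.2
```

Request:
{"op": "drive_tool", "data": {
  "steps": [0,0,-0.5,0,0,0,-1.5,0,0,0,-3,0,0,0,-3,0,0,0,-2,0]
}}

```text
t: 29.05
tool_pos: [0.45, -0.0179, 0.1484]
ee_rot: [0.998, -0.07, 0.001, 0.0]
force: [-0.7, 0.9, -1.4]
gripper_width: 0.0384
grip_force: 60.4
```

Request:
{"op": "drive_tool", "data": {
  "steps": [1.5,1.4,0,0,3,2.8,0,0,3,2.8,0,0,3,2.8,0,0,3,2.8,0,0]
}}

```text
t: 29.55
tool_pos: [0.5665, -0.1636, 0.1451]
ee_rot: [0.998, -0.07, -0.001, -0.0]
force: [1.3, -0.5, -1.3]
gripper_width: 0.0387
grip_force: 60.4
```

Request:
{"op": "drive_tool", "data": {
  "steps": [3,2.8,0,0,3,2.8,0,0,1.4,1.3,1,0,0,0,2,0,0,0,2,0]
}}

```text
t: 30.05
tool_pos: [0.6296, -0.2421, 0.0941]
ee_rot: [0.997, -0.071, -0.0, -0.0]
force: [-0.4, -0.2, -1.1]
gripper_width: 0.0383
grip_force: 60.4
```

Request:
{"op": "drive_tool", "data": {
  "steps": [0,0,0,0,0,0,0,0,0,0,0,0,0,0,0,0,0,0,0,0]
}}

```text
t: 30.55
tool_pos: [0.6299, -0.2405, 0.0975]
ee_rot: [0.998, -0.07, 0.001, 0.0]
force: [-0.3, -0.2, -0.9]
gripper_width: 0.0387
grip_force: 60.4
```

```bash
python3 - <<'E'
from w import *
c,im,d=look("w9",[(.640,-.2483,.103)])
plan([.640,-.2483,.1],-8,1)
cc=vision.get_calibration("scene"); im,_=vision.get_image("scene"); cv2.imwrite("pics/s9.png",cv2.resize(im[200:400,200:400],(600,600)))
E
```

```text
tcp [ 0.6299 -0.2405  0.0975] [-0.3 -0.2 -0.9]
[ 203  255  161   93 8331] centroid [ 0.6327 -0.2413  0.103 ] circ [ 0.6361 -0.2446] 0.0303
from [ 0.6298 -0.2404  0.0973] -8.03 max step mm 2.6
[0.22, 0.13, -0.05, -0.01, 0.22, 0.13, -0.05, -0.01, 0.22, 0.13, -0.05, -0.01, 0.22, 0.13, -0.05, -0.01, 0.22, 0.13, -0.05, -0.01]
```

View pics/w9.png

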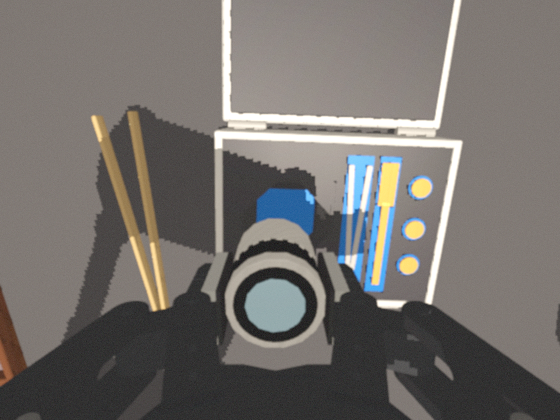

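The loupe is held level. Its lens is at about (275,305) and the cutout lies ahead at about (285,215); I need the lens offset from the TCP.

```bash
python3 - <<'E'
from h import *
c=dict(np.load("w9.npz")); H,S,V=cv2.split(cv2.cvtColor(c['im'],cv2.COLOR_BGR2HSV))
m=(H>80)&(H<110)&(S>25)&(V>100); m[:270]=0; m[340:]=0; m[:,:240]=0; m[:,310:]=0
ys,xs=np.where(m); print(len(xs),xs.min(),xs.max(),ys.min(),ys.max(),ray([xs.mean(),ys.mean()],c,.102))
P=cloud(c['d'],c); print(P[ys,xs].mean(0))
E
```

```text
2581 244 305 278 332 [[ 0.62991321 -0.24061139  0.102     ]]
[ 0.63035692 -0.24067225  0.10282438]
```

Request:
{"op": "drive_tool", "data": {
  "steps": [0.6,0.32,0,0,0.5,0.3,0,0,0,0,0.6,0,0,0,0.6,0,0,0,0,0]
}}

```text
t: 31.15
tool_pos: [0.6384, -0.2475, 0.0826]
ee_rot: [0.998, -0.07, -0.002, -0.001]
force: [-0.4, 0.5, -0.7]
gripper_width: 0.0387
grip_force: 60.4
```

Request:
{"op": "drive_tool", "data": {
  "steps": [0,0,0.3,0,0,0,0.3,0,0,0,0.2,0,0,0,0.2,0,0,0,0.1,0]
}}

```text
t: 31.65
tool_pos: [0.64, -0.2483, 0.0742]
ee_rot: [0.998, -0.07, 0.001, 0.0]
force: [0.2, 0.4, 5.7]
gripper_width: 0.0386
grip_force: 60.4
```

Request:
{"op": "drive_tool", "data": {
  "steps": [0,0,0.2,0,0,0,0.2,0,0,0,0.2,0,0,0,0.2,0,0,0,0,0]
}}

```text
t: 32.15
tool_pos: [0.6397, -0.2481, 0.065]
ee_rot: [0.998, -0.07, 0.0, 0.0]
force: [0.4, -0.7, 0.6]
gripper_width: 0.0387
grip_force: 60.5
```

Request:
{"op": "drive_tool", "data": {
  "steps": [0,0,0.2,0,0,0,0.1,0,0,0,0.1,0,0,0,0,0,0,0,0,0]
}}

```text
t: 32.65
tool_pos: [0.6396, -0.248, 0.0611]
ee_rot: [0.998, -0.07, 0.0, 0.0]
force: [1.1, -0.8, 0.6]
gripper_width: 0.0384
grip_force: 60.5
```

Request:
{"op": "drive_tool", "data": {
  "steps": [0,0,0.1,0,0,0,0,0,0,0,0.1,0,0,0,0,0,0,0,0,0]
}}

```text
t: 33.15
tool_pos: [0.6395, -0.248, 0.0597]
ee_rot: [0.998, -0.07, 0.0, 0.0]
force: [0.4, 0.3, 4.7]
gripper_width: 0.0385
grip_force: 62.8
```

Request:
{"op": "drive_tool", "data": {
  "steps": [0,0,0.1,0,0,0,0,0,0,0,0,0,0,0,0,0,0,0,0,0]
}}

```text
t: 33.65
tool_pos: [0.6395, -0.248, 0.0597]
ee_rot: [0.998, -0.07, 0.0, 0.0]
force: [-0.0, -0.4, 9.8]
gripper_width: 0.0381
grip_force: 63.4
```

Home: the height no longer changes while the force rises. Release, lift, and move back to look.

Request:
{"op": "drive_tool", "data": {
  "steps": [0,0,0,0,0,0,0,0,0,0,0,0,0,0,-0.5,0,0,0,-2,0],
  "claw": 0.75
}}

```text
t: 34.15
tool_pos: [0.6376, -0.2471, 0.0809]
ee_rot: [0.998, -0.07, -0.003, -0.001]
force: [-0.3, -0.1, -0.1]
gripper_width: 0.0638
grip_force: 0.0
```

Request:
{"op": "drive_tool", "data": {
  "steps": [0,0,-3,0,0,0,-4,0,-2,0,-4,0,-4,0,0,0,-4,0,0,0],
  "claw": 1
}}

```text
t: 34.65
tool_pos: [0.5404, -0.2342, 0.195]
ee_rot: [0.998, -0.07, 0.002, 0.001]
force: [-0.6, -0.2, -0.0]
gripper_width: 0.0858
grip_force: 0.0
```

Request:
{"op": "drive_tool", "data": {
  "steps": [-4,0,0,0,-4,0,0,0,-4,0,0,0,-2,0,0,0,0,0,0,0]
}}

```text
t: 35.15
tool_pos: [0.3988, -0.2132, 0.1935]
ee_rot: [0.997, -0.071, -0.001, -0.0]
force: [0.2, -1.0, 0.1]
gripper_width: 0.0855
grip_force: 0.0
```

```bash
python3 - <<'E'
from h import *
from station import get_obs
o=get_obs(); print(o['t'],o['tool_pos'],o['force'])
im,d=vision.get_image("top"); c=vision.get_calibration("top"); P=cloud(d,c)
for x,y,z in((.649,.241,.076),(.59,.24,.076),(.532,.235,.076),(.69,-.005,.076),(.633,-.004,.076),(.575,.001,.076),(.64,-.248,.064)):
    m=(np.hypot(P[...,0]-x,P[...,1]-y)<.027)&(np.abs(P[...,2]-z)<.008); ys,xs=np.where(m); print(len(xs), len(xs) and (ray([xs.mean(),ys.mean()],c,z).round(4),np.median(P[m][:,2])))
cv2.imwrite("pics/top9.png",cv2.resize(im[90:260,130:430],(800,453)))
im,_=vision.get_image("scene"); cv2.imwrite("pics/s10.png",im)
E
```

```text
35.15 [ 0.39883339 -0.21317015  0.19349491] [ 0.24816029 -1.0090255   0.12710971]
226 (array([[0.6491, 0.2411, 0.076 ]]), np.float64(0.07622458354281736))
230 (array([[0.5894, 0.2393, 0.076 ]]), np.float64(0.0763474418142964))
225 (array([[0.5311, 0.2334, 0.076 ]]), np.float64(0.07598633907821188))
220 (array([[ 0.6897, -0.0042,  0.076 ]]), np.float64(0.07608125037322966))
222 (array([[ 0.6313, -0.0042,  0.076 ]]), np.float64(0.0762095594377844))
222 (array([[0.5747, 0.0016, 0.076 ]]), np.float64(0.0762630280620814))
187 (array([[ 0.6385, -0.2472,  0.064 ]]), np.float64(0.06340424041293267))
```

View pics/s10.png

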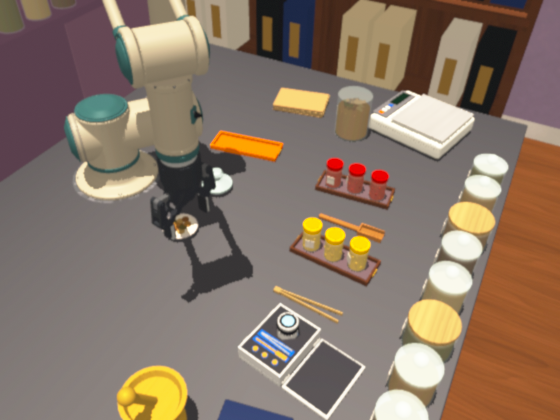

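View pics/top9.png

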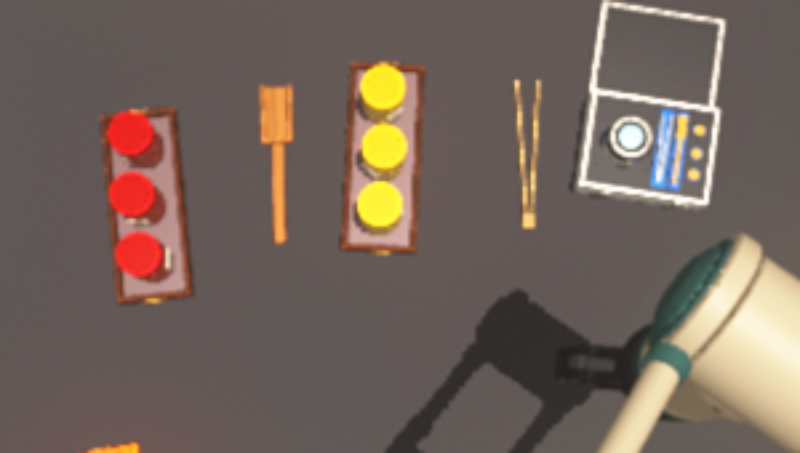

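Both views show three upright jars in each tray, with lid tops at 76 mm. The loupe is home at crop (630,137), its top at about 64 mm, and the gripper is clear.

```bash
python3 -c "
from station import workorder
print(workorder.finish_job())"
```

```text
the job is handed in; nothing more can be done
None
```

The job is done and handed in at about 35 s: each tray holds three upright jars of its own colour, the loupe is pressed home in the case, and the gripper is open and clear of everything.

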